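Open the medicines safe by its combination

TASK

Unlock the medicines safe: turn its dial left (anticlockwise) to 31, straight back right (clockwise) to 22, then left again to 27. Then turn the bolt handle clockwise to draw the bolt, swing the lid up wide open so that it stays up, and leave the things around the safe standing where they are.

Things in the scene. Friction and masses are not known exactly. Their poses are not given: they have to be found in the camera images.
- safe: White steel medicines safe fixed to the counter, 200 mm deep (x), 300 mm wide (y), 125 mm high without its lid. Origin: centre of its underside; its x points from its front to the hinge side, y to its left seen from the front, z up. It stands up to 0.3 rad off square to the robot. On top of the lid are the dial (left) and the bolt handle (right).
- lid (a joint): Lid angle in rad: 0 shut, 1.4 at its stop. A white plate 204 x 306 x 10 mm lying on the walls, hinged at the safe's rear top edge, so its front edge swings up and back. With all it carries about 0.8 kg; the stiff hinge keeps it at any angle where it is left; lifting it by the bolt handle takes about 13 N. Locked, it lifts less than 0.05 rad.
- safe_hinge (a point): Middle of the lid's hinge line, which runs along the safe's y: 100 mm behind the safe's centre, 125 mm above the counter, level with the lid's underside. Fixed to the safe.
- lid_front (a point): Middle of the lid's front edge, at half its thickness, 202 mm in front of the hinge line; moves with the lid.
- dial (a joint): Dial angle in rad, growing as it turns left (anticlockwise from above). Number at the index = angle / 0.15708 (40 divisions a turn, 0 to 39; no stops). Starts at 18 to 24. Turns lightly (under 0.1 N m), stays where left. Each stop is good to half a division; over one is refused. No extra full turns. After passing a number too far: go right until below 14, then start again with left to 31.
- dial_knob (a point): On the dial's axis at the height to grip, attached to the lid: 35 mm in front of and 75 mm left of the safe's centre, 166 mm above the counter with the lid shut. The knob is a ribbed steel cylinder, 38 mm diameter, 143 to 175 mm above the counter, gripped at any yaw. Below it is the black dial disc, 100 mm diameter, its top face 143 mm above the counter.
- dial_index (a point): Fixed red index line on the aluminium ring round the dial, on its hinge side, 54 mm from the dial's axis; moves with the lid only. The black dial has 40 white edge marks, numbers rising clockwise round it: 0 is a thick red mark, fives are longer, and 10, 20, 30 are the longest, with one, two and three white dots inside them.
- handle (a joint): Bow-shaped bolt handle, angle in rad, growing clockwise from above: 0 locked, 1.2 at its stop. Needs about 0.2 N m and stays where left. It turns even if the combination is wrong, but then the bolt is not drawn and the lid stays locked: turn it back to 0 before dialling again. Held at the middle between its legs, the round bar can turn in the fingers as the lid swings.
- bolt (a joint): Travel in m of the sprung bolt inside the lid (hidden while the lid is shut): 0 thrown (lid locked), 0.012 fully drawn, lid free from about 0.009. It follows the handle only if the combination was accepted; otherwise it stays below 0.005.
- bolt_handle (a point): Middle of the bow handle's bar, attached to the lid: a round level black bar, 12 mm thick, 42 mm above the lid, on two legs 76 mm apart rising from a 90 mm aluminium disc that turns with it; 155 mm in front of the hinge line, 70 mm right of the safe's centre, 177 mm above the counter, lid shut. Locked it lies 1.2 rad anticlockwise of the safe's y axis; at its stop along y, to lift the lid by.
- sharps: Yellow sharps bin with a red lid, loose, 96 mm diameter, 119 mm high, origin at the centre of its underside. Stands beside the safe; to be left alone.
- disinfectant: White bottle with a blue cap and label, loose, 66 mm diameter, 150 mm high, origin at the centre of its underside. Stands beside the safe; to be left alone.
- tray: Empty white instrument tray, loose, 190 x 100 x 18 mm, origin at the centre of its underside. Lies to the right of the safe; to be left alone.

How it is judged (in metres and radians):
On the way:
1. the combination is accepted and the handle has drawn the bolt (value of joint bolt above 0.009 m), for 0.1 s.
At the end, for the whole second after the job is handed in: the lid stands open by more than 1.0 rad (57 degrees) and is at rest, and the sharps bin, the bottle and the tray are upright within 40 mm of where they stood (value of joint lid above 1 rad and velocity of joint lid between -0.05 and 0.05 rad/s and distance of each of sharps, disinfectant, tray from where it was at the start of the episode below 0.04 m and angle between each of sharps, disinfectant, tray's own z axis and vertical below 0.35 rad); the robot touches nothing.
It fails at once if the sharps bin is pushed away or knocked over (distance of sharps from where it was at the start of the episode above 0.04 m or angle between sharps's own z axis and vertical above 0.35 rad).
It fails at once if the disinfectant bottle is pushed away or knocked over (distance of disinfectant from where it was at the start of the episode above 0.04 m or angle between disinfectant's own z axis and vertical above 0.35 rad).
It fails at once if the instrument tray is pushed away or knocked over (distance of tray from where it was at the start of the episode above 0.04 m or angle between tray's own z axis and vertical above 0.35 rad).
It also fails if it takes over 51 s, if anything falls off the work surface, if the arm or the gripper's body presses on something with over 40 N, if the wrist force passes 120 N, or if a joint passes its speed limit or range.

ROBOT

A 6-joint arm with a two-finger parallel gripper is mounted at the origin on the work surface. World frame = base frame: x ahead of the robot, y to its left, z up, the work surface at z = 0. Lengths are in m, angles in degrees, forces in N, time in s.
With the tool pointing down it reaches from about 0.35 to 0.925 m from the base axis. Payload 6.4 kg.
Tool frame: the origin (TCP) lies midway between the tips of the shut fingers; the grasp point (between the pads) lies 19 mm behind it (grip_depth is the distance from the TCP to the grasp point, in m); z points along the fingers, y is the direction in which the jaws open and shut (so a half turn about z gives the same grasp; the last joint's range is limited). The gripper opens to 94 mm and grips with 3 to 60 N. Pads are 16 mm wide; open, the fingers measure 119 mm over their backs; the gripper's body (75 mm by 177 mm) begins 78 mm behind the grasp point.
Start: joints at [54.884, 14.043, 89.255, -0, 76.702, -9.975], TCP at [0.276, 0.588, 0.205] pointing down, gripper open.
Joint ranges: [-179.41, 179.41], [-58.25, 129.5], [7.25, 145.43], [-54.29, 234.29], [11.92, 165.04], [-157.13, 157.13]. Speed limits (degrees/s): [147.25, 147.25, 180, 180, 180, 180].

INTERFACE

Orientations are given as a 3x3 rotation matrix whose columns are the frame's x, y, z axes.
In Python, from bench import * gives the robot as it stands.
- The arm moves only by the shell command python3 -m crank 'ROWS'. ROWS is JSON, a list that holds one entry, the list of rows, each a list of 7 numbers: the closure, from -1 (fully open) to 1 (shut), then the shift along the tool's x, y, z in units of 60 mm (1.0 is 60 mm), then the turn, a rotation vector about the tool's x, y, z in degrees. In form: [[[fingers, tx, ty, tz, rx, ry, rz], ...]]. A call has 1 to 12 rows; each row shifts and turns the commanded pose from where the row before left it, along the tool's axes as they then stand; what a row does not reach is not made up. A row lasts 1/8 s, in which the tool goes at most 62.5 mm and 10.7 degrees, less where a joint would pass 70% of its speed; a pose out of reach is approached as far as the arm can. A call is refused whole if a number of a shift passes 1 or a number of a turn 10.7, either way. A call with a gripper value outside its range is refused whole. The fingers move at their own pace and stop on an object; the grip force is fixed at half the most. Time passes only in rows, so rows that do not move let the fingers close. It gives the time, the measured TCP pose, the force and the opening at its end, in the units of the state.
- read_state(): the state, without advancing time (a new reading comes with each control period).
- get_image(name): name is "scene" or "top" or "wrist"; returns a dict with "color" (384x512x3 uint8, red, green, blue), "depth" (384x512 float32, m along the optical axis (not along the pixel's ray), 0 where there is no reading), "fx", "fy", "cx", "cy" (pixels), "dist" ([k1, k2, p1, p2, k3] as OpenCV has them; the pictures are not rectified), "R" (3x3) and "t" (3): a world point X has camera coordinates R X + t. Camera axes: x right, y down, z forward; pixel columns grow to the right and rows downward; lengths in m; the calibration is good to about 2 mm. A picture is of the moment at which its call begins.
- finish_job(): hands the job in, once; it reports no verdict.
Trained networks look in a picture, given as the dict that the camera call returned (one of the last four; its "shot" number tells which), for a name from the list of things; names that differ only in an ending like _2 or _b are one class to them, and where a whole thing is asked for, a point or a joint stands for the part that bears it (a point fixed in the world has none). Each returns a list of dicts, best first, with "score" (0 to 1); they miss things now and then, are a little off and sometimes report something else, mostly with a low value. They report only what shows in the picture. A call takes as long as a camera call.
- search_frame(name, picture): "position" ([x, y, z] in m, in the coordinates of the camera as it stood for that picture, good to about 4 mm: the middle of the surface that is visible of it).
- regions_of(name, picture): "mask" (384x512 bool, what is visible of it).
- place_of(name, picture): "position" ([x, y, z] in m, in the coordinates of the camera as it stood for that picture, good to about 4 mm: a listed point, or the origin of a listed thing).
The state is a dict: "time": time; "joints": joint angles; "qd": joint speeds; "joint_torque": joint torques, N m; "eef_pos": TCP position; "orientation": TCP orientation; "ft_force": force on the tool from outside, world axes, zero at the start; "ft_torque": the same for the moment, N m; "grip_width": finger opening in m.
Only numpy, scipy, OpenCV 4.12 (cv2) and the standard library are available. Lean on these libraries where they do the work, as an engineer would, in place of code of your own. Each camera call takes 0.05 s, during which the arm holds its last target.

## Working session

There is one attempt and no reset: what is moved stays moved. The work goes in short steps, Python scripts to look and compute and a shell command to move; the robot and the scene stay as the last step left them, time stands still between calls to the robot, and variables do not carry over. Pictures are saved under pics/ and viewed, and the job is handed in when it is done.

```bash
ls; mkdir -p pics; python3 - <<'E'
from bench import *
import cv2,numpy as np
s=read_state();print({k:np.round(v,3).tolist() for k,v in s.items()})
for n in ["scene","top"]:
    p=get_image(n);cv2.imwrite(f"pics/{n}0.png",cv2.resize(p["color"][:,:,::-1],(800,600)))
    print(n,p["fx"],p["dist"],np.round(p["R"],3).tolist(),p["t"])
    R=np.array(p["R"]);t=np.array(p["t"])
    for o in ["safe","safe_hinge","lid_front","dial_knob","dial_index","bolt_handle","sharps","disinfectant","tray"]:
        r=place_of(o,p)
        for q in r[:2]: print(n,o,round(q["score"],2),np.round(R.T@(np.array(q["position"])-t),4))
E
```

```text
pics
{'time': 0.0, 'joints': [54.883, 14.081, 89.324, -0.001, 76.702, -9.974], 'qd': [-0.048, -0.018, -0.068, -0.027, 0.13, -0.054], 'joint_torque': [0.0, -41.582, -31.461, 0.069, 0.033, -0.0], 'eef_pos': [0.276, 0.588, 0.204], 'orientation': [[-0.905, 0.425, -0.001], [0.425, 0.905, -0.002], [0.0, -0.002, -1.0]], 'ft_force': [-0.229, -0.233, 0.481], 'ft_torque': [0.015, 0.041, 0.026], 'grip_width': 0.094}
scene 405.4570080498734 [-0.02352332  0.          0.          0.          0.        ] [[0.552, 0.834, -0.005], [0.539, -0.361, -0.761], [-0.637, 0.417, -0.648]] [-0.27413968 -0.20178072  1.64652816]
scene safe 0.58 [0.5758 0.0818 0.0012]
scene safe_hinge 0.83 [0.6794 0.072  0.123 ]
scene lid_front 0.9 [0.4738 0.1002 0.1309]
scene dial_knob 0.62 [0.5493 0.1665 0.1656]
scene dial_index 0.76 [0.6094 0.1614 0.1336]
scene bolt_handle 0.81 [0.5141 0.0232 0.1742]
scene sharps 0.71 [ 0.5838  0.3311 -0.0043]
scene disinfectant 0.57 [ 5.775e-01 -1.495e-01 -4.000e-04]
scene disinfectant 0.3 [ 0.4809 -0.2942  0.0012]
scene tray 0.81 [ 0.4822 -0.2943 -0.0013]
top 441.92131585545656 [-0.06496157  0.          0.          0.          0.        ] [[0.018, -1.0, 0.002], [-0.992, -0.018, -0.124], [0.124, -0.0, -0.992]] [-0.02000875  0.56452033  1.43444633]
top safe_hinge 0.73 [0.6778 0.0687 0.1246]
top safe_hinge 0.33 [0.6126 0.1547 0.1336]
top lid_front 0.93 [0.479  0.1061 0.1333]
top dial_knob 0.97 [0.5544 0.1654 0.1631]
top dial_index 0.69 [0.6097 0.1554 0.1334]
top bolt_handle 0.78 [0.5146 0.0239 0.1757]
top bolt_handle 0.71 [0.608  0.153  0.1362]
top sharps 0.84 [ 0.5821  0.3324 -0.0039]
top disinfectant 0.69 [ 0.5756 -0.1453 -0.0008]
top tray 0.61 [ 0.4825 -0.2917 -0.0022]
```

View pics/scene0.png

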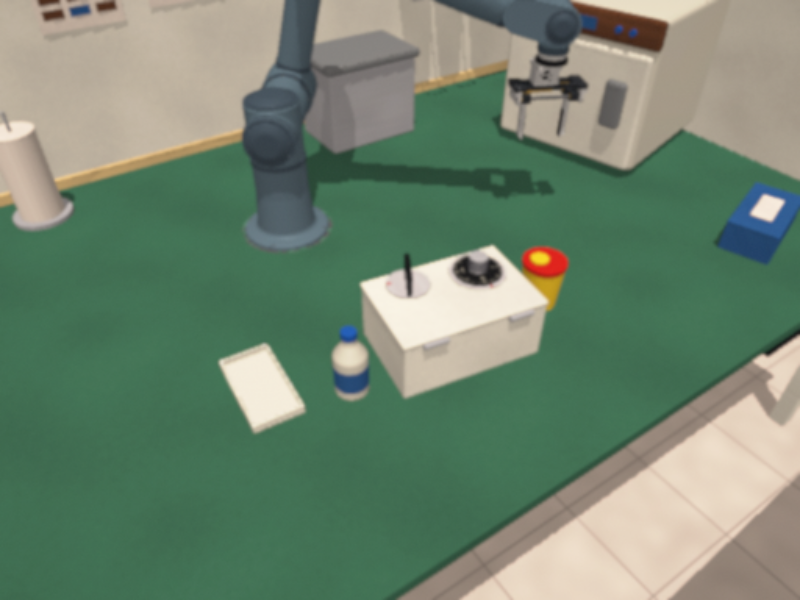

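View pics/top0.png

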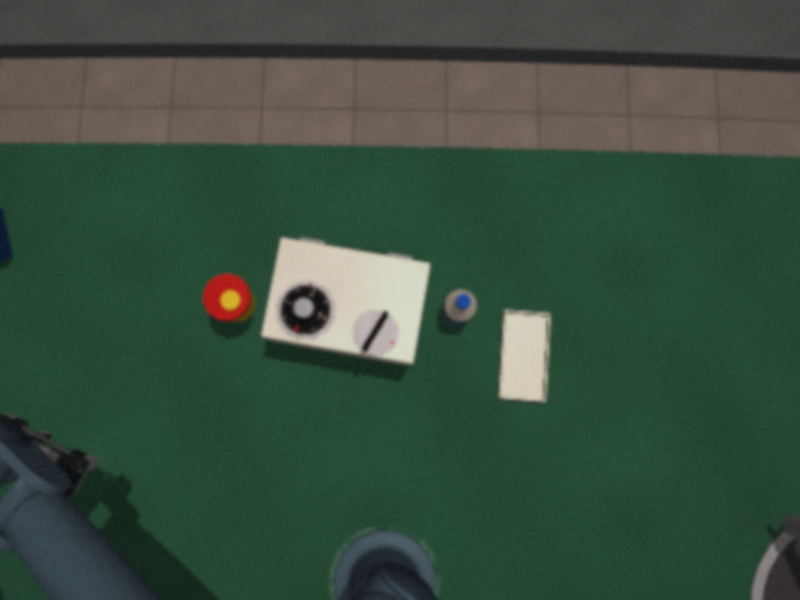

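```bash
cat > h.py <<'E'
from bench import *
import cv2,numpy as np
from scipy.optimize import least_squares
L={"safe":[0,0,0],"safe_hinge":[.1,0,.125],"lid_front":[-.102,0,.13],"dial_knob":[-.035,.075,.166],"dial_index":[.019,.075,.14],"bolt_handle":[-.055,-.07,.177]}
def obs(p):
    R=np.array(p["R"]);t=np.array(p["t"]);o=[]
    for k in L:
        for q in place_of(k,p): 
            if q["score"]>.5:
                w=R.T@(np.array(q["position"])-t)
                o.append((k,q["score"],w))
    return o
def fit(O):
    def res(v):
        c,s=np.cos(v[2]),np.sin(v[2])
        return np.array([[v[0]+c*L[k][0]-s*L[k][1]-w[0],v[1]+s*L[k][0]+c*L[k][1]-w[1]] for k,_,w in O]).ravel()/.004
    r=least_squares(res,[.577,.085,-.16],loss="soft_l1")
    return r.x,res(r.x).reshape(-1,2)*4
def W(v,p):
    c,s=np.cos(v[2]),np.sin(v[2]);return np.array([v[0]+c*p[0]-s*p[1],v[1]+s*p[0]+c*p[1],p[2]])
def proj(p,X):
    K=np.array([[p["fx"],0,p["cx"]],[0,p["fy"],p["cy"]],[0,0,1.]])
    return cv2.projectPoints(np.array(X,float).reshape(-1,3),cv2.Rodrigues(np.array(p["R"]))[0],np.array(p["t"]),K,np.array(p["dist"]))[0].reshape(-1,2)
def togo(target,yaw=None):
    s=read_state();T=np.array(s["orientation"]);d=T.T@(np.array(target)-np.array(s["eef_pos"]))
    print("pos",np.round(s["eef_pos"],4),"units",np.round(d/.06,3),"yawx",round(np.degrees(np.arctan2(T[1,0],T[0,0])),2),"z",np.round(T[:,2],4),"F",np.round(s["ft_force"],1),"M",np.round(s["ft_torque"],2),"w",round(s["grip_width"],4),"j",np.round(s["joints"],1),"t",s["time"])
E
python3 - <<'E'
from h import *
O=[]
for n in ["scene","top"]:
    p=get_image(n);O+=obs(p)
v,r=fit(O);print(v)
for a,b in zip(O,r):print(a[0],np.round(b,1),np.round(a[2],3))
for k in L: print(k,W(v,L[k]))
E
python3 -m crank '[[[-1,0,0,-1,0,0,0],[-1,0,0,-1,0,0,0],[-1,-0.72,-0.44,0,0,0,0],[-1,-0.72,-0.44,0,0,0,0],[-1,-0.72,-0.44,0,0,0,0],[-1,-0.72,-0.44,0,0,0,0],[-1,-0.72,-0.44,0,0,0,0],[-1,-0.72,-0.44,0,0,0,0]]]'
```

```text
[ 0.57875838  0.08597548 -0.1561165 ]
safe [1.1 3.7] [0.578 0.082 0.002]
safe_hinge [-0.7 -3.1] [0.678 0.074 0.122]
lid_front [ 2.3 -2.7] [0.476 0.105 0.132]
dial_knob [ 0.9 -1.7] [0.555 0.167 0.166]
dial_index [ 0.9 -1.7] [0.608 0.159 0.141]
bolt_handle [-0.4 -1.2] [0.514 0.027 0.176]
safe [-1.2 -2.1] [ 0.58   0.088 -0.001]
safe_hinge [1.2 3.3] [0.676 0.067 0.121]
lid_front [-2.4 -3.3] [0.48  0.105 0.133]
lid_front [-36.1  79.2] [0.514 0.023 0.174]
dial_knob [3.5 0. ] [0.552 0.165 0.163]
dial_index [-1.9  2.5] [0.611 0.155 0.134]
bolt_handle [1.4 2.2] [0.512 0.023 0.174]
safe [0.57875838 0.08597548 0.        ]
safe_hinge [0.67754223 0.07042716 0.125     ]
lid_front [0.47799885 0.10183475 0.13      ]
dial_knob [0.55584526 0.16550528 0.166     ]
dial_index [0.60918855 0.15710919 0.14      ]
bolt_handle [0.51354344 0.02537835 0.177     ]
time: 2.7
eef_pos: [0.4442, 0.3335, 0.3257]
orientation: [[-0.905, 0.425, 0.001], [0.425, 0.905, 0.0], [-0.0, 0.0, -1.0]]
ft_force: [0.0, 0.7, 0.7]
grip_width: 0.094
```

```bash
python3 -m crank '[[[-1,-0.72,-0.44,0,0,0,0],[-1,-0.72,-0.44,0,0,0,0],[-1,-0.72,-0.44,0,0,0,0],[-1,-0.72,-0.44,0,0,0,0],[-1,0,0,0,0,0,10.7],[-1,0,0,0,0,0,10.7],[-1,0,0,0,0,0,10.7],[-1,0,0,0,0,0,10.7],[-1,0,0,0,0,0,10.7],[-1,0,0,0,0,0,10.7],[-1,0,0,0,0,0,10.7],[-1,0,0,0,0,0,0]]]'
python3 - <<'E'
from h import *
p=get_image("wrist");cv2.imwrite("pics/w1.png",cv2.resize(p["color"][:,:,::-1],(800,600)))
togo([.5555,.1655,.149])
v=[.5788,.086,-.1561]
print(p["R"],p["t"],proj(p,[W(v,L["dial_knob"]),W(v,L["dial_index"]),W(v,L["bolt_handle"])]))
E
```

```text
time: 4.2
eef_pos: [0.555, 0.1659, 0.3255]
orientation: [[0.172, 0.985, 0.0], [0.985, -0.172, 0.0], [0.0, 0.0, -1.0]]
ft_force: [0.1, 1.0, -0.1]
grip_width: 0.0942
pos [0.555  0.1659 0.3255] units [-0.006  0.009  2.942] yawx 80.14 z [ 0.  0. -1.] F [-0.6  0.4  0.1] M [-0.03  0.09  0.02] w 0.094 j [ 5.4  0.3 91.9  0.  87.8 15.3] t 4.25
[[ 9.85011592e-01 -1.72487876e-01  3.11341327e-04]
 [-1.67584835e-01 -9.56581783e-01  2.38467223e-01]
 [-4.08348813e-02 -2.34945155e-01 -9.71150496e-01]] [-0.5176708   0.19867003  0.56738182] [[255.885694   175.19137637]
 [298.56087109 170.34059773]
 [241.99661764 289.45432226]]
```

View pics/w1.png

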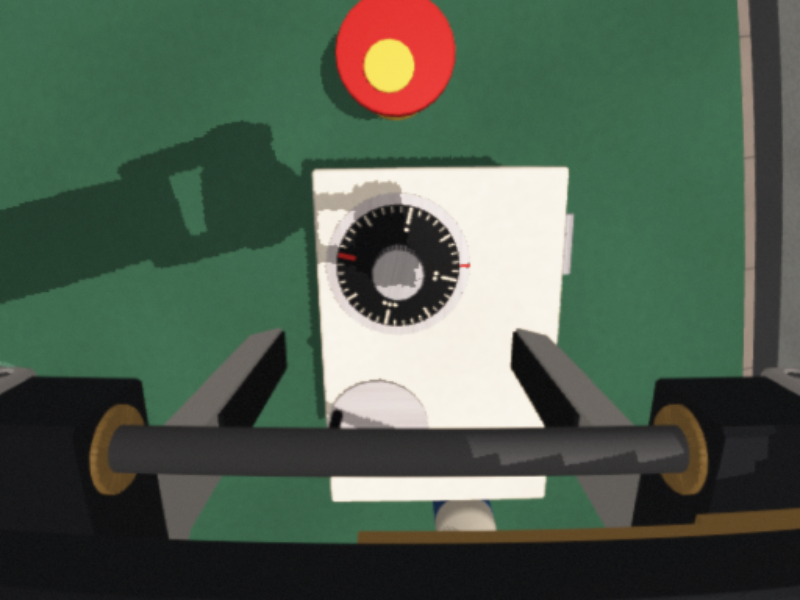

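```bash
cat > dial.py <<'E'
from h import *
v0=[.5788,.086,-.1561]
def dial(p,name,v=v0,z=.143,c=None):
    if c is None: c=W(v,[-.035,.075,z])[:2]
    img=p["color"].astype(np.float32)
    # refine centre: black disc blob on plane z
    A=np.arange(-180,180,.25);R=np.arange(.020,.062,.0005)
    def samp(c):
        a=np.radians(A)+v[2]
        X=np.stack([c[0]+R[:,None]*np.cos(a),c[1]+R[:,None]*np.sin(a),np.full((len(R),len(A)),z)],-1)
        m=proj(p,X).reshape(len(R),len(A),2).astype(np.float32)
        return cv2.remap(img,m[...,0],m[...,1],cv2.INTER_LINEAR)
    best=None
    # centre search: max contrast between the ring outside (bright) and disc edge
    for dx in np.arange(-.005,.0051,.001):
        for dy in np.arange(-.005,.0051,.001):
            P=samp(c+[dx,dy]).min(-1)
            s=np.median(P,axis=1);g=np.std(np.median(P[60:66],axis=0)) # disc edge
            # sharpness of radial profile mean at edge
            q=P.mean(1);sc=(q[1:]-q[:-1]).max()
            if best is None or sc>best[0]: best=(sc,dx,dy)
    cc=c+np.array(best[1:]);P=samp(cc)
    red=P[...,0]-P[...,1:].max(-1)
    u=np.clip(P,0,255).astype(np.uint8)[:, :, ::-1]
    cv2.imwrite(f"pics/{name}.png",cv2.resize(u[::-1],(800,420)))
    e=(R>.040)&(R<.049);s=P[e].min(-1).mean(0)
    f=np.sum(s*np.exp(-1j*np.radians(A)*40));ph=np.degrees(-np.angle(f))/40  # marks at ph + k*9
    ph9=np.mod(-np.angle(np.sum(s*np.exp(1j*np.radians(A)*40)))*-1/40*180/np.pi,9)
    # red mark
    rr=np.clip(red[(R>.036)&(R<.049)],0,None).mean(0);rr[rr<.5*rr.max()]=0
    z0=np.degrees(np.angle(np.sum(rr*np.exp(1j*np.radians(A)))))
    ri=np.clip(red[R>.0515],0,None).mean(0);ri[np.abs(A)>20]=0;w=np.where(ri>.4*ri.max(),ri,0)
    idx=np.sum(w*A)/max(w.sum(),1e-9)
    print(name,"centre",np.round(cc,4),"off",best[1:],"red0",round(z0,2),"rmax",round(rr.max(),1),"idx",round(idx,2),"phase/9",round(ph9/9,3),
      "reading red0",round((z0%360)/9,2),"rel idx",round(((z0-idx)%360)/9,2),"comb frac",round(ph9/9,2),"idxfrac",round(((ph9-idx)/9)%1,2))
    return cc
E
python3 - <<'E'
from dial import *
p=get_image("wrist");dial(p,"d1")
E
```

```text
d1 centre [0.5539 0.1675] off (np.float64(-0.002), np.float64(0.002)) red0 167.63 rmax 104.0 idx -0.04 phase/9 0.504 reading red0 18.63 rel idx 18.63 comb frac 0.5 idxfrac 0.51
```

View pics/d1.png

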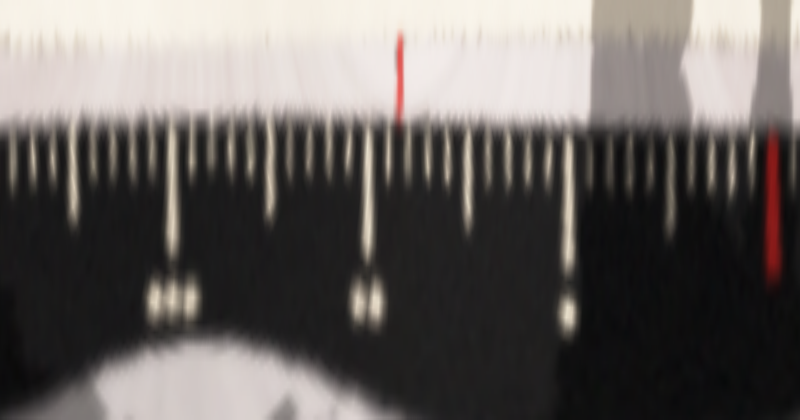

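```bash
python3 -m crank '[[[-1,0.01,0,0.9,0,0,0],[-1,0,0,0.9,0,0,0],[-1,0,0,0.7,0,0,0],[-1,0,0,0.42,0,0,0],[-1,0,0,0,0,0,0],[1,0,0,0,0,0,0],[1,0,0,0,0,0,0],[1,0,0,0,0,0,0],[1,0,0,0,0,0,0]]]'
python3 - <<'E'
from dial import *
togo([.555,.1665,.149])
p=get_image("wrist");cv2.imwrite("pics/w2.png",cv2.resize(p["color"][:,:,::-1],(800,600)))
E
```

```text
time: 5.42
eef_pos: [0.5554, 0.1665, 0.1509]
orientation: [[0.174, 0.985, 0.001], [0.985, -0.174, 0.0], [0.0, 0.001, -1.0]]
ft_force: [0.5, 0.3, 0.1]
grip_width: 0.0574
pos [0.5554 0.1665 0.1509] units [-0.002 -0.007  0.031] yawx 79.97 z [ 1.e-03  1.e-04 -1.e+00] F [0.5 0.3 0.1] M [-0.08  0.09  0.01] w 0.0574 j [  5.5   7.9 102.3   0.   69.8  15.5] t 5.425
```

View pics/w2.png

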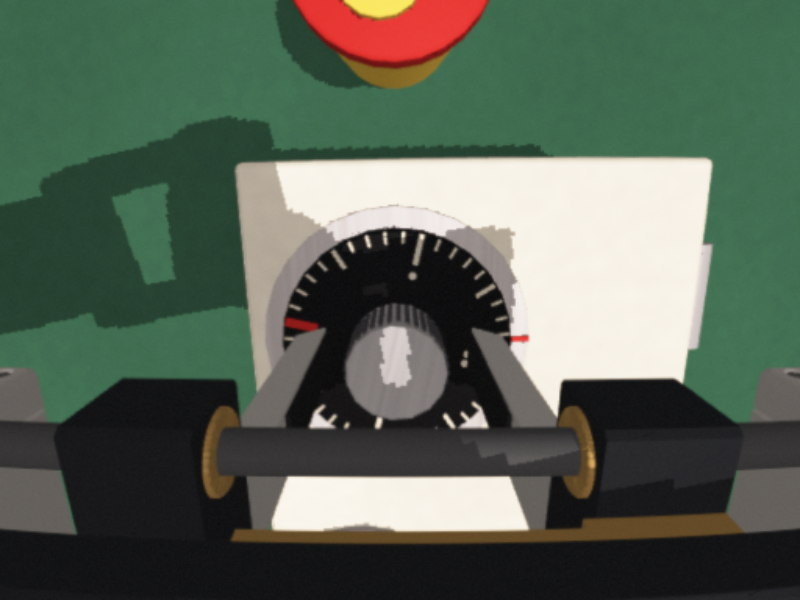

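```bash
python3 -m crank '[[[1,0,0,0,0,0,0],[1,0,0,0,0,0,0],[1,0,0,0,0,0,0],[1,0,0,0,0,0,0],[1,0,0,0,0,0,-5]]]'
python3 - <<'E'
from dial import *
togo([.555,.1665,.149])
p=get_image("wrist");dial(p,"d2")
E
```

```text
time: 6.1
eef_pos: [0.5547, 0.1666, 0.1503]
orientation: [[0.085, 0.996, -0.001], [0.996, -0.085, 0.0], [-0.0, -0.001, -1.0]]
ft_force: [-4.0, 0.8, 3.4]
grip_width: 0.0376
pos [0.5547 0.1666 0.1503] units [-0.001  0.005  0.021] yawx 85.1 z [-1.3e-03  1.0e-04 -1.0e+00] F [-4.   0.8  3.4] M [-0.02  0.8  -0.05] w 0.0376 j [  5.5   7.9 102.3   0.   69.8  10.4] t 6.1
d2 centre [0.5539 0.1675] off (np.float64(-0.002), np.float64(0.002)) red0 172.62 rmax 112.4 idx 0.89 phase/9 0.059 reading red0 19.18 rel idx 19.08 comb frac 0.06 idxfrac 0.96
```

View pics/d2.png

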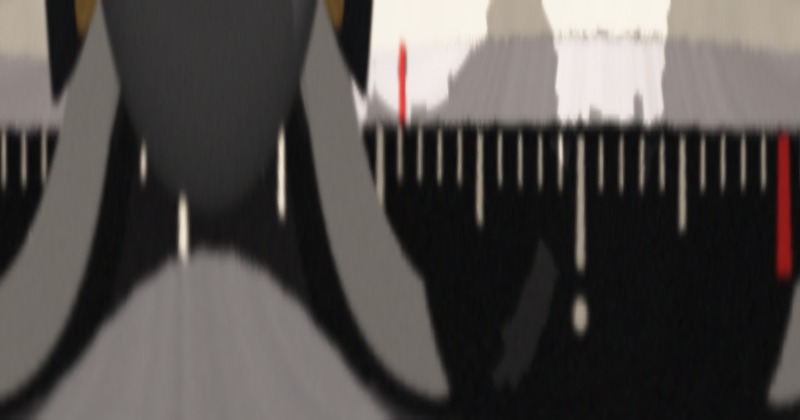

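```bash
python3 -m crank '[[[1,0,0,0,0,0,-10],[1,0,0,0,0,0,-10],[1,0,0,0,0,0,-10],[1,0,0,0,0,0,-10],[1,0,0,0,0,0,-10],[1,0,0,0,0,0,-10],[1,0,0,0,0,0,-10],[1,0,0,0,0,0,-10],[1,0,0,0,0,0,-10],[1,0,0,0,0,0,-10],[1,0,0,0,0,0,-6],[1,0,0,0,0,0,0]]]'
python3 - <<'E'
from dial import *
togo([.555,.1665,.149])
p=get_image("wrist");dial(p,"d3");cv2.imwrite("pics/w3.png",cv2.resize(p["color"][:,:,::-1],(800,600)))
E
```

```text
time: 7.65
eef_pos: [0.5544, 0.1663, 0.1502]
orientation: [[-0.982, -0.19, -0.002], [-0.19, 0.982, -0.001], [0.002, -0.0, -1.0]]
ft_force: [-5.5, -0.5, 3.8]
grip_width: 0.0375
pos [0.5544 0.1663 0.1502] units [-0.011  0.002  0.021] yawx -169.07 z [-2.4e-03 -7.0e-04 -1.0e+00] F [-5.5 -0.5  3.8] M [-0.1   1.09  0.01] w 0.0375 j [  5.5   7.9 102.4  -0.   69.9 -95.4] t 7.65
d3 centre [0.5529 0.1665] off (np.float64(-0.003), np.float64(0.001)) red0 -81.12 rmax 112.5 idx 1.89 phase/9 0.832 reading red0 30.99 rel idx 30.78 comb frac 0.83 idxfrac 0.62
```

View pics/d3.png

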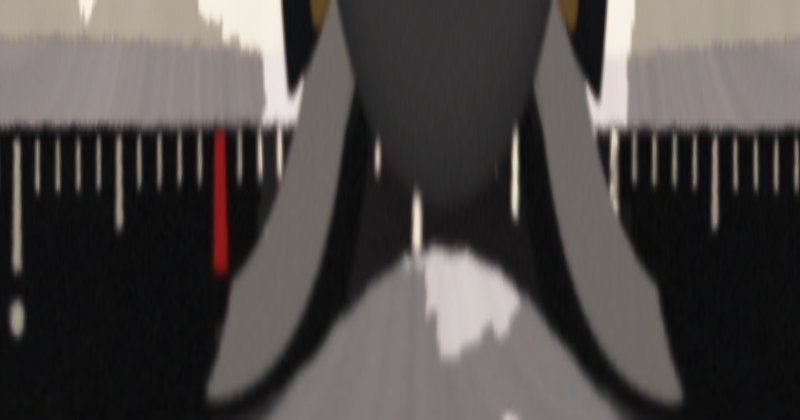

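View pics/w3.png

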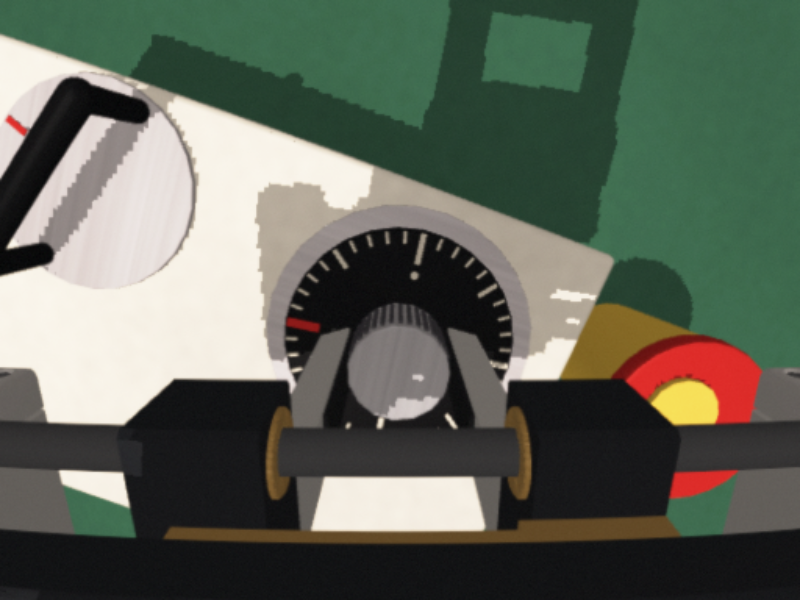

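```bash
python3 -m crank '[[[1,0,0,0,0,0,-1.2],[1,0,0,0,0,0,0]]]'
python3 - <<'E'
from dial import *
togo([.555,.1665,.149])
E
python3 -m crank '[[[1,0,0,0,0,0,9],[1,0,0,0,0,0,9],[1,0,0,0,0,0,9],[1,0,0,0,0,0,9],[1,0,0,0,0,0,9],[1,0,0,0,0,0,9],[1,0,0,0,0,0,9],[1,0,0,0,0,0,9],[1,0,0,0,0,0,9],[1,0,0,0,0,0,0],[1,0,0,0,0,0,0]]]'
python3 - <<'E'
from dial import *
togo([.555,.1665,.149])
p=get_image("wrist");dial(p,"d4")
E
```

```text
time: 7.95
eef_pos: [0.5543, 0.1662, 0.1502]
orientation: [[-0.978, -0.21, -0.002], [-0.21, 0.978, -0.001], [0.002, -0.0, -1.0]]
ft_force: [-5.5, -1.1, 4.3]
grip_width: 0.0375
pos [0.5543 0.1662 0.1502] units [-0.012  0.002  0.02 ] yawx -167.9 z [-2.4e-03 -7.0e-04 -1.0e+00] F [-5.5 -1.1  4.3] M [-0.1   1.05 -0.01] w 0.0375 j [  5.5   7.9 102.4  -0.   69.9 -96.6] t 7.95
time: 9.32
eef_pos: [0.5546, 0.1666, 0.1502]
orientation: [[-0.363, 0.932, -0.002], [0.932, 0.363, -0.0], [0.001, -0.002, -1.0]]
ft_force: [-6.7, 0.7, 4.5]
grip_width: 0.0373
pos [0.5546 0.1666 0.1502] units [-0.004  0.006  0.021] yawx 111.27 z [-0.0016 -0.     -1.    ] F [-6.7  0.7  4.5] M [-0.01  0.99 -0.01] w 0.0373 j [  5.5   7.9 102.4   0.   69.8 -15.8] t 9.325
d4 centre [0.5539 0.1675] off (np.float64(-0.002), np.float64(0.002)) red0 -161.1 rmax 116.2 idx 1.44 phase/9 0.978 reading red0 22.1 rel idx 21.94 comb frac 0.98 idxfrac 0.82
```

View pics/d4.png

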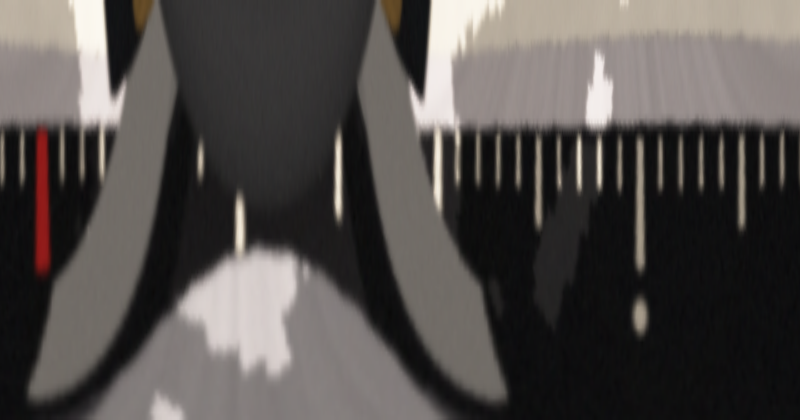

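```bash
python3 -m crank '[[[1,0,0,0,0,0,-9],[1,0,0,0,0,0,-9],[1,0,0,0,0,0,-9],[1,0,0,0,0,0,-9],[1,0,0,0,0,0,-9],[1,0,0,0,0,0,0],[1,0,0,0,0,0,0]]]'
python3 - <<'E'
from dial import *
togo([.555,.1665,.149])
p=get_image("wrist");dial(p,"d5")
E
```

```text
time: 10.25
eef_pos: [0.5544, 0.1664, 0.1502]
orientation: [[-0.915, 0.402, -0.002], [0.402, 0.915, -0.0], [0.002, -0.001, -1.0]]
ft_force: [-5.8, -0.3, 4.7]
grip_width: 0.0373
pos [0.5544 0.1664 0.1502] units [-0.008  0.006  0.02 ] yawx 156.28 z [-2.2e-03 -4.0e-04 -1.0e+00] F [-5.8 -0.3  4.7] M [-0.02  1.06  0.04] w 0.0373 j [  5.5   7.9 102.4  -0.   69.9 -60.8] t 10.25
d5 centre [0.5529 0.1675] off (np.float64(-0.003), np.float64(0.002)) red0 -115.26 rmax 116.3 idx -0.46 phase/9 0.983 reading red0 27.19 rel idx 27.24 comb frac 0.98 idxfrac 0.03
```

```bash
python3 -m crank '[[[-1,0,0,0,0,0,0],[-1,0,0,0,0,0,0],[-1,0,0,0,0,0,0],[-1,0,0,0,0,0,0],[-1,0,0,0,0,0,0],[-1,0,0,-0.5,0,0,0],[-1,0,0,-0.9,0,0,0],[-1,0,0,-0.9,0,0,0],[-1,0,0,-0.6,0,0,0],[-1,0,0,0,0,0,0]]]'
python3 - <<'E'
from dial import *
togo([.5135,.0254,.158])
p=get_image("wrist");dial(p,"d6");cv2.imwrite("pics/w6.png",cv2.resize(p["color"][:,:,::-1],(800,600)))
E
```

```text
time: 11.55
eef_pos: [0.5567, 0.1667, 0.3282]
orientation: [[-0.915, 0.404, 0.007], [0.404, 0.915, 0.001], [-0.006, 0.004, -1.0]]
ft_force: [0.4, 0.4, 0.0]
grip_width: 0.0939
pos [0.5567 0.1667 0.3282] units [-0.275 -2.455  2.829] yawx 156.17 z [ 7.3e-03  7.0e-04 -1.0e+00] F [0.4 0.4 0. ] M [-0.01  0.    0.06] w 0.0939 j [  5.5   0.2  91.7   0.   87.7 -60.7] t 11.55
d6 centre [0.5539 0.1665] off (np.float64(-0.002), np.float64(0.001)) red0 -116.4 rmax 165.2 idx 0.15 phase/9 0.043 reading red0 27.07 rel idx 27.05 comb frac 0.04 idxfrac 0.03
```

View pics/d6.png

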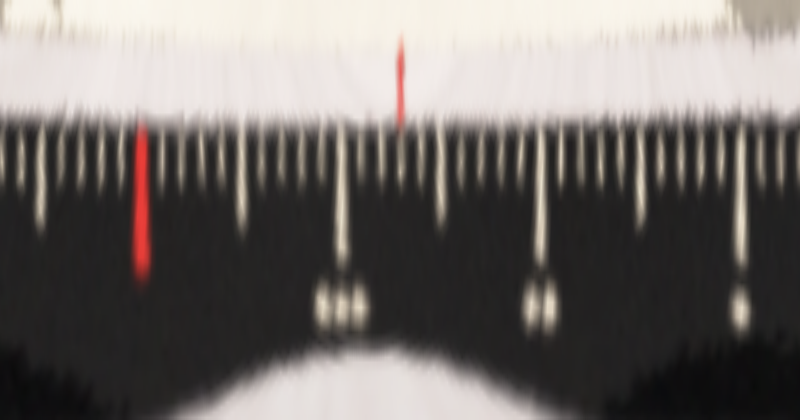

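View pics/w6.png

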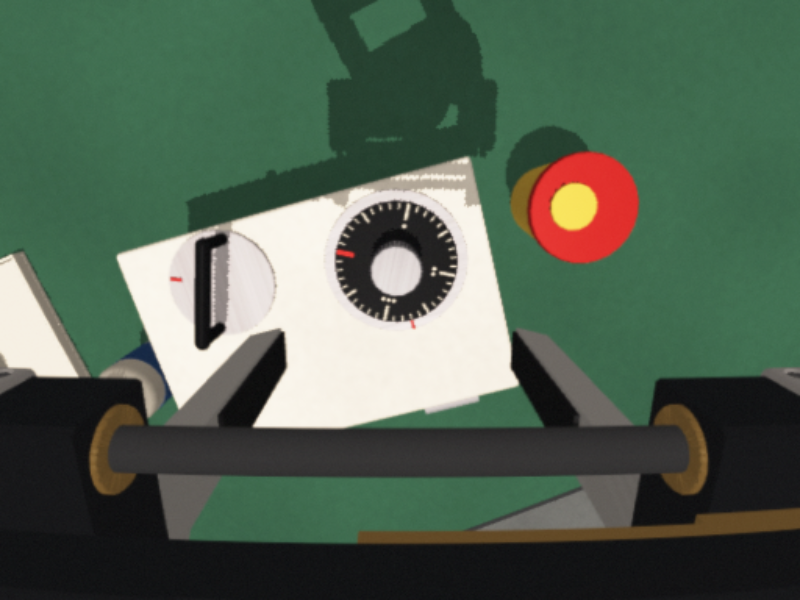

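```bash
python3 - <<'E'
from dial import *
p=get_image("wrist");c=p["color"].astype(int)
R=np.array(p["R"]);t=np.array(p["t"]);K=np.array([[p["fx"],0,p["cx"]],[0,p["fy"],p["cy"]],[0,0,1.]])
m=(c.max(-1)<45);m[:130]=0;m[235:]=0;m[:,:118]=0;m[:,155:]=0
n,lab,st,ce=cv2.connectedComponentsWithStats(m.astype(np.uint8))
k=1+np.argmax(st[1:,4]);print(st[k],ce[k])
# bar spine: per row the left edge run
pts=[]
for r in range(st[k][1]+6,st[k][1]+st[k][3]-8,1):
    xs=np.where(lab[r]==k)[0]; pts.append([xs[0],xs[-1],r])
pts=np.array(pts);print(pts[::6].tolist())
w=pts[:,1]-pts[:,0]+1;g=w<=np.median(w)+1
mid=np.c_[(pts[g,0]+pts[g,1])/2,pts[g,2]].astype(float)
def bp(u,z):
    q=cv2.undistortPoints(np.array(u,float).reshape(-1,1,2),K,np.array(p["dist"])).reshape(-1,2)
    d=np.c_[q,np.ones(len(q))]@R;o=-R.T@t
    return o+d*((z-o[2])/d[:,2])[:,None]
X=bp(mid,.177);l=cv2.fitLine(X[:,:2].astype(np.float32),cv2.DIST_L2,0,.01,.01).ravel()
print("dir",np.degrees(np.arctan2(l[1],l[0])),"range",X[0],X[-1],"mean",l[2:])
u=np.array([st[k][0]+st[k][2]/2.,0]);print("ends",bp([[mid[0,0],st[k][1]],[mid[-1,0],st[k][1]+st[k][3]]],.177))
print([(q["score"],R.T@(np.array(q["position"])-t)) for q in place_of("bolt_handle",p)])
q=get_image("top");Rt=np.array(q["R"])
v,r=fit(obs(q)+obs(p));print(v,W(v,L["bolt_handle"]),W(v,L["safe_hinge"]),W(v,L["dial_knob"]))
togo([.5135,.0254,.158])
E
```

```text
[125 151  20  74 752] [131.00930851 187.93218085]
[[126, 143, 157], [126, 134, 163], [126, 134, 169], [125, 133, 175], [125, 133, 181], [125, 133, 187], [125, 133, 193], [125, 133, 199], [125, 133, 205], [126, 143, 211]]
dir -31.100527 range [0.48056599 0.0459154  0.177     ] [0.52974214 0.01576745 0.177     ] mean [0.50460505 0.03054756]
ends [[0.47161261 0.05096043 0.177     ]
 [0.54840696 0.00493152 0.177     ]]
[(0.63, array([0.51337521, 0.03101181, 0.17679213]))]
[ 0.57781634  0.08597818 -0.15700783] [0.51254742 0.02543921 0.177     ] [0.6765863  0.07034183 0.125     ] [0.55497412 0.16552837 0.166     ]
pos [0.5552 0.1665 0.3243] units [-0.315 -2.432  2.771] yawx 156.16 z [ 1.e-04 -0.e+00 -1.e+00] F [ 0.3 -0.3  0.6] M [-0.02 -0.03 -0.  ] w 0.0942 j [  5.5   0.4  91.9  -0.   87.7 -60.7] t 12.35
```

```bash
python3 -m crank '[[[-1,-0.1,-0.85,0,0,0,0],[-1,-0.1,-0.85,0,0,0,0],[-1,-0.09,-0.725,0,0,0,0],[-1,0,0,0.5,0,0,6.7],[-1,0,0,0.8,0,0,0],[-1,0,0,0.6,0,0,0],[-1,0,0,0,0,0,0]]]'
python3 - <<'E'
from dial import *
togo([.512,.0265,.159])
p=get_image("wrist");cv2.imwrite("pics/w7.png",cv2.resize(p["color"][:,:,::-1],(800,600)))
E
```

```text
time: 13.22
eef_pos: [0.5103, 0.0267, 0.2075]
orientation: [[-0.861, 0.508, -0.006], [0.508, 0.861, 0.001], [0.006, -0.002, -1.0]]
ft_force: [0.0, 0.4, -0.2]
grip_width: 0.0939
pos [0.5103 0.0267 0.2075] units [-0.031  0.014  0.807] yawx 149.45 z [-0.0061  0.0011 -1.    ] F [ 0.   0.4 -0.2] M [-0.02 -0.06 -0.01] w 0.0939 j [ -9.7  -4.8 109.    0.   76.1 -69.2] t 13.225
```

View pics/w7.png

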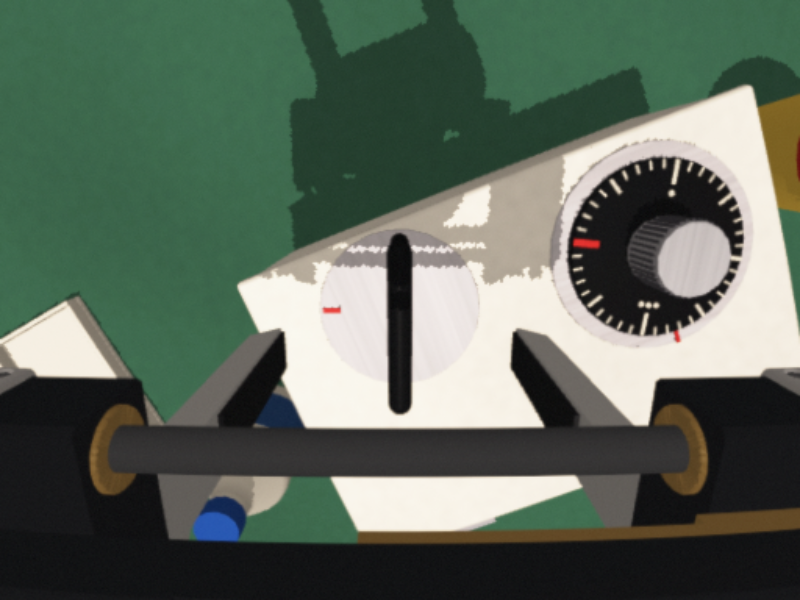

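```bash
python3 -m crank '[[[-1,0,0,0.5,0,0,0],[0,0,0,0.3,0,0,0],[1,0,0,0,0,0,0],[1,0,0,0,0,0,0],[1,0,0,0,0,0,0],[1,0,0,0,0,0,0],[1,0,0,0,0,0,0],[1,0,0,0,0,0,0],[1,0,0,0,0,0,0],[1,0,0,0,0,0,0]]]'
python3 - <<'E'
from dial import *
togo([.512,.0265,.159])
p=get_image("wrist");cv2.imwrite("pics/w8.png",cv2.resize(p["color"][:,:,::-1],(800,600)))
E
```

```text
time: 14.52
eef_pos: [0.5121, 0.0262, 0.1622]
orientation: [[-0.861, 0.508, -0.0], [0.508, 0.861, -0.001], [0.0, -0.001, -1.0]]
ft_force: [-0.8, -0.6, 0.3]
grip_width: 0.0109
pos [0.5121 0.0262 0.1622] units [0.005 0.004 0.054] yawx 149.47 z [-5.e-04 -6.e-04 -1.e+00] F [-0.8 -0.6  0.3] M [-0.2   0.13 -0.05] w 0.0109 j [ -9.7  -2.  111.3  -0.   70.7 -69.2] t 14.525
```

View pics/w8.png

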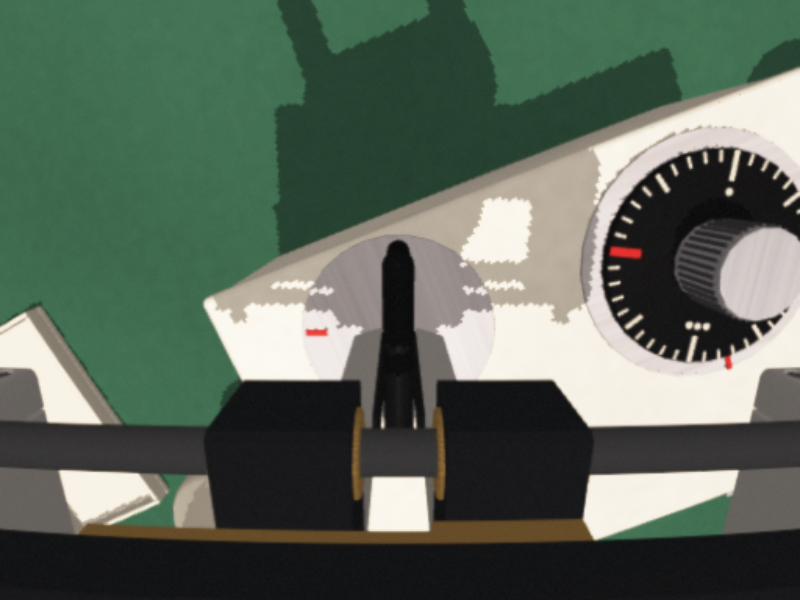

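```bash
python3 -m crank '[[[1,0,0,0.03,0,0,8],[1,0,0,0.02,0,0,10],[1,0,0,0,0,0,10],[1,0,0,0,0,0,10]]]'
python3 - <<'E'
from dial import *
togo([.512,.0265,.159])
p=get_image("wrist");cv2.imwrite("pics/w9.png",cv2.resize(p["color"][:,:,::-1],(800,600)))
E
```

```text
time: 15.08
eef_pos: [0.5123, 0.026, 0.162]
orientation: [[-0.361, 0.932, -0.001], [0.932, 0.361, -0.001], [-0.001, -0.001, -1.0]]
ft_force: [-9.5, -1.3, 14.6]
grip_width: 0.0111
pos [0.5123 0.026  0.162 ] units [ 0.009 -0.002  0.05 ] yawx 111.18 z [-8.0e-04 -1.1e-03 -1.0e+00] F [-9.5 -1.3 14.6] M [-0.13  1.64  0.12] w 0.0111 j [-9.700e+00 -1.900e+00  1.113e+02 -1.000e-01  7.070e+01 -3.090e+01] t 15.075
```

View pics/w9.png

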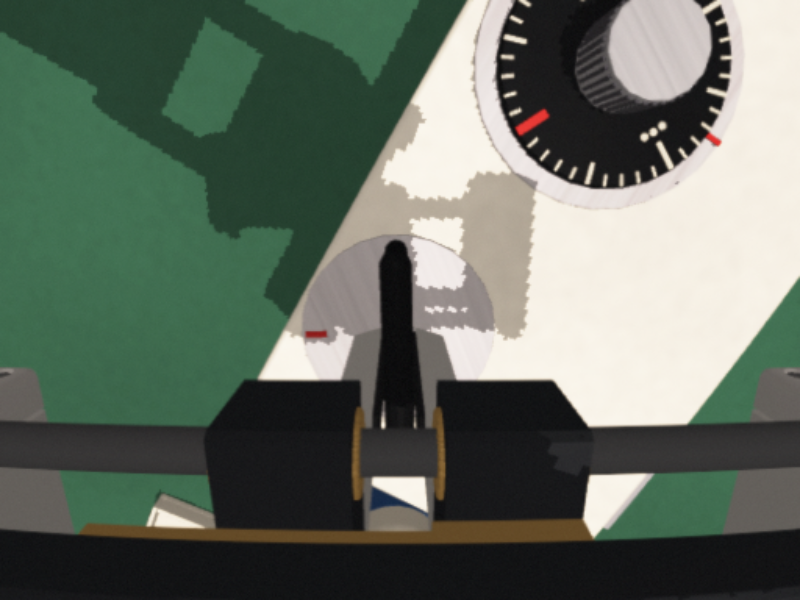

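```bash
python3 -m crank '[[[1,0,0,-0.04,0,0,10],[1,0,0,0,0,0,10],[1,0,0,0,0,0,8],[1,0,0,0,0,0,3],[1,0,0,0,0,0,0]]]'
python3 - <<'E'
from dial import *
togo([.512,.0265,.159])
p=get_image("wrist");cv2.imwrite("pics/w10.png",cv2.resize(p["color"][:,:,::-1],(800,600)))
E
```

```text
time: 15.75
eef_pos: [0.5121, 0.0261, 0.1622]
orientation: [[0.165, 0.986, -0.001], [0.986, -0.165, -0.001], [-0.001, -0.001, -1.0]]
ft_force: [-3.4, -1.5, 4.5]
grip_width: 0.0112
pos [0.5121 0.0261 0.1622] units [ 0.006 -0.002  0.053] yawx 80.52 z [-8.e-04 -8.e-04 -1.e+00] F [-3.4 -1.5  4.5] M [-0.37  0.84  0.15] w 0.0112 j [-9.700e+00 -2.000e+00  1.113e+02 -1.000e-01  7.070e+01 -2.000e-01] t 15.75
```

View pics/w10.png

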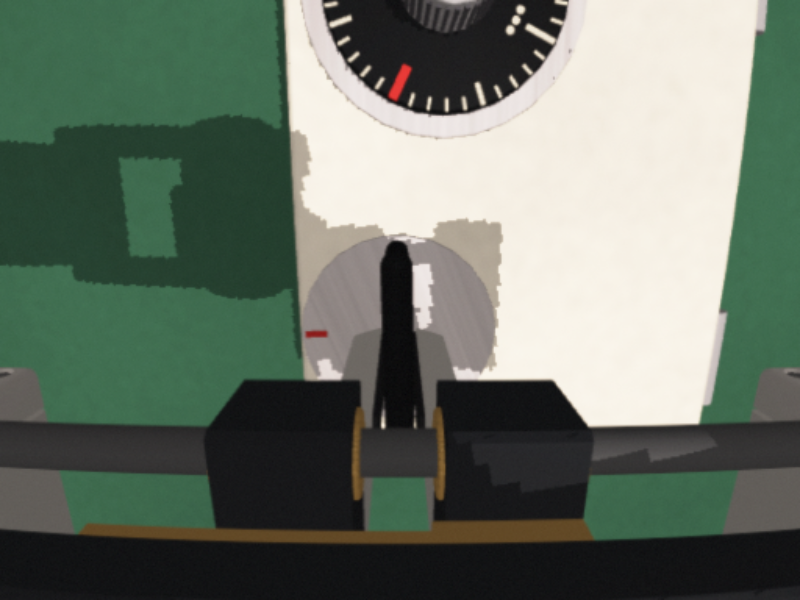

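```bash
python3 - <<'E'
import numpy as np
th=np.r_[0,1.5,4,7,10.5,14:78.1:4]
th=np.array([0,1.5,4,7,10.5]+list(np.arange(14.5,75,4)))
a=np.radians(18.55+th);r=.1635/.06
y=-r*np.cos(a);z=-r*np.sin(a)
for i in range(1,len(th)):print(th[i],round(y[i]-y[i-1],3),round(z[i]-z[i-1],3))
E
```

```text
1.5 0.024 -0.067
4.0 0.043 -0.111
7.0 0.058 -0.13
10.5 0.076 -0.148
14.5 0.098 -0.163
18.5 0.109 -0.156
22.5 0.12 -0.148
26.5 0.13 -0.139
30.5 0.139 -0.13
34.5 0.148 -0.12
38.5 0.156 -0.109
42.5 0.163 -0.098
46.5 0.17 -0.086
50.5 0.175 -0.074
54.5 0.18 -0.062
58.5 0.184 -0.049
62.5 0.187 -0.036
66.5 0.189 -0.023
70.5 0.19 -0.01
74.5 0.19 0.003
```

```bash
python3 -m crank '[[[1,0,0.024,-0.07,0,0,0],[1,0,0.043,-0.11,0,0,0],[1,0,0.058,-0.13,0,0,0],[1,0,0.076,-0.15,0,0,0],[1,0,0,0,0,0,0]]]'
python3 - <<'E'
from dial import *
togo([.512,.0265,.159])
p=get_image("wrist");cv2.imwrite("pics/w11.png",cv2.resize(p["color"][:,:,::-1],(800,600)))
p=get_image("scene");cv2.imwrite("pics/s11.png",cv2.resize(p["color"][100:320,180:400,::-1],(600,600)))
E
```

```text
time: 16.42
eef_pos: [0.5237, 0.0243, 0.1902]
orientation: [[0.166, 0.986, -0.003], [0.986, -0.166, -0.0], [-0.001, -0.003, -1.0]]
ft_force: [-6.4, -3.1, -6.9]
grip_width: 0.011
pos [0.5237 0.0243 0.1902] units [ 0.005 -0.197  0.52 ] yawx 80.47 z [-2.6e-03 -2.0e-04 -1.0e+00] F [-6.4 -3.1 -6.9] M [-0.59  1.39  0.09] w 0.011 j [ -9.7  -2.  108.3  -0.   73.9  -0.2] t 16.425
```

View pics/w11.png

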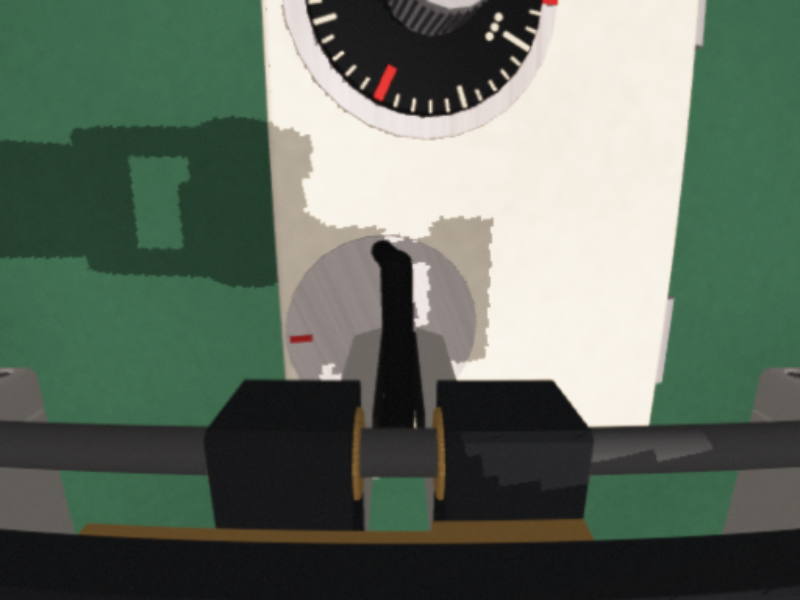

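View pics/s11.png

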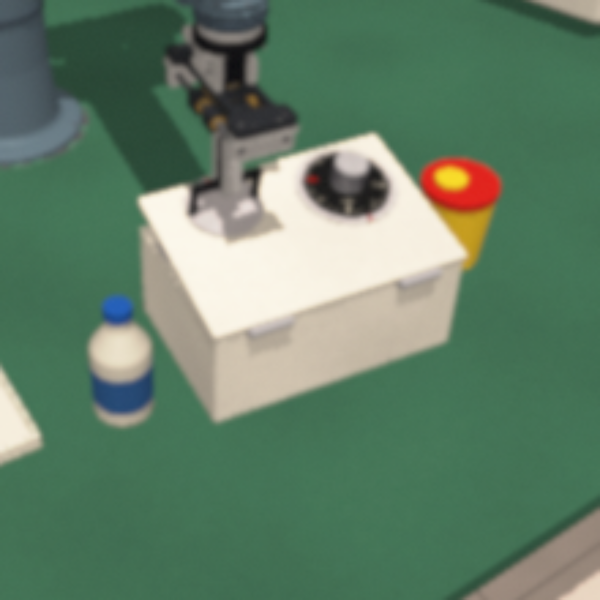

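```bash
python3 -m crank '[[[1,0,0.098,-0.163,0,0,0],[1,0,0.109,-0.156,0,0,0],[1,0,0.12,-0.148,0,0,0],[1,0,0.13,-0.139,0,0,0],[1,0,0.139,-0.13,0,0,0],[1,0,0.148,-0.12,0,0,0]]]'
python3 - <<'E'
from dial import *
togo([.512,.0265,.159])
E
```

```text
time: 17.27
eef_pos: [0.5655, 0.0175, 0.2419]
orientation: [[0.165, 0.986, -0.009], [0.986, -0.165, 0.001], [-0.0, -0.009, -1.0]]
ft_force: [-15.0, -1.1, -1.0]
grip_width: 0.0112
pos [0.5655 0.0175 0.2419] units [ 1.000e-03 -8.930e-01  1.391e+00] yawx 80.49 z [-0.0089  0.001  -1.    ] F [-15.   -1.1  -1. ] M [-0.21  3.03  0.07] w 0.0112 j [-9.7  1.4 99.3 -0.  79.8 -0.2] t 17.275
```

```bash
python3 -m crank '[[[1,0,0.156,-0.109,0,0,0],[1,0,0.163,-0.098,0,0,0],[1,0,0.17,-0.086,0,0,0],[1,0,0.175,-0.074,0,0,0],[1,0,0.18,-0.062,0,0,0]]]'
python3 - <<'E'
from dial import *
togo([.512,.0265,.159])
p=get_image("scene");cv2.imwrite("pics/s12.png",cv2.resize(p["color"][100:320,180:400,::-1],(600,600)))
E
```

```text
time: 17.9
eef_pos: [0.6174, 0.0092, 0.2714]
orientation: [[0.165, 0.986, -0.002], [0.986, -0.165, 0.001], [0.0, -0.002, -1.0]]
ft_force: [-13.9, -0.2, 7.0]
grip_width: 0.0109
pos [0.6174 0.0092 0.2714] units [-0.007 -1.776  1.877] yawx 80.49 z [-2.1e-03  7.0e-04 -1.0e+00] F [-13.9  -0.2   7. ] M [-0.02  2.96  0.07] w 0.0109 j [-9.7  7.1 90.2  0.  82.8 -0.2] t 17.9
```

View pics/s12.png

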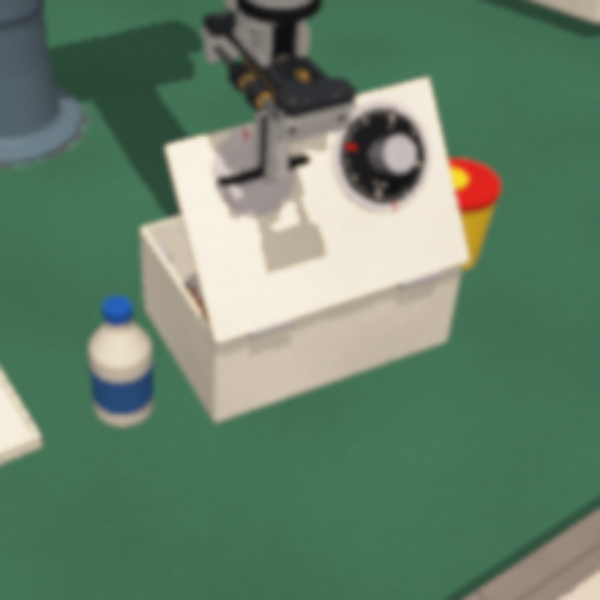

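```bash
python3 -m crank '[[[1,0,0.184,-0.049,0,0,0],[1,0,0.187,-0.036,0,0,0],[1,0,0.189,-0.023,0,0,0],[1,0,0.19,-0.01,0,0,0],[1,0,0.19,0.003,0,0,0],[1,0,0,0,0,0,0],[1,0,0,0,0,0,0]]]'
python3 - <<'E'
from dial import *
togo([.512,.0265,.159])
p=get_image("scene");cv2.imwrite("pics/s13.png",cv2.resize(p["color"][100:320,180:400,::-1],(600,600)))
R=np.array(p["R"]);t=np.array(p["t"])
print([(q["score"],R.T@(np.array(q["position"])-t)) for k in("lid_front","safe_hinge") for q in place_of(k,p)])
p=get_image("wrist");cv2.imwrite("pics/w13.png",cv2.resize(p["color"][:,:,::-1],(800,600)))
E
```

```text
time: 18.82
eef_pos: [0.6765, -0.0003, 0.2806]
orientation: [[0.165, 0.986, 0.01], [0.986, -0.165, 0.0], [0.002, 0.01, -1.0]]
ft_force: [-3.2, 0.8, 7.6]
grip_width: 0.0111
pos [ 6.765e-01 -3.000e-04  2.806e-01] units [-0.016 -2.797  2.   ] yawx 80.48 z [ 9.8e-03  2.0e-04 -1.0e+00] F [-3.2  0.8  7.6] M [-0.01  0.84  0.03] w 0.0111 j [-9.7 14.4 81.   0.1 84.  -0.1] t 18.825
[(0.85, array([0.67891646, 0.07525713, 0.12262486]))]
```

View pics/s13.png

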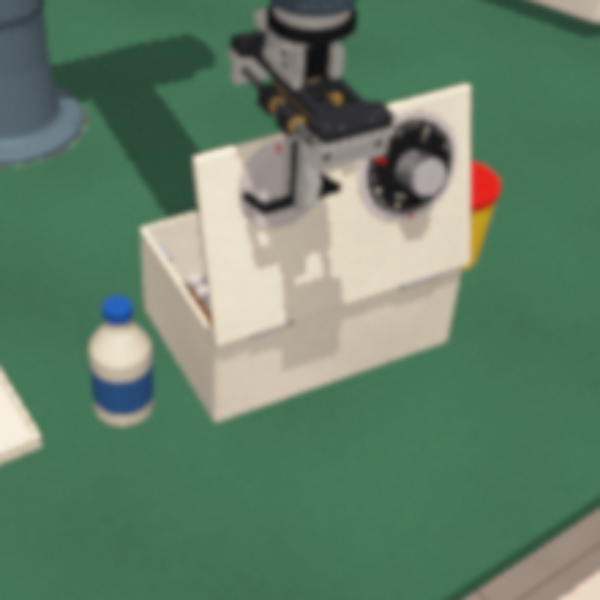

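View pics/w13.png

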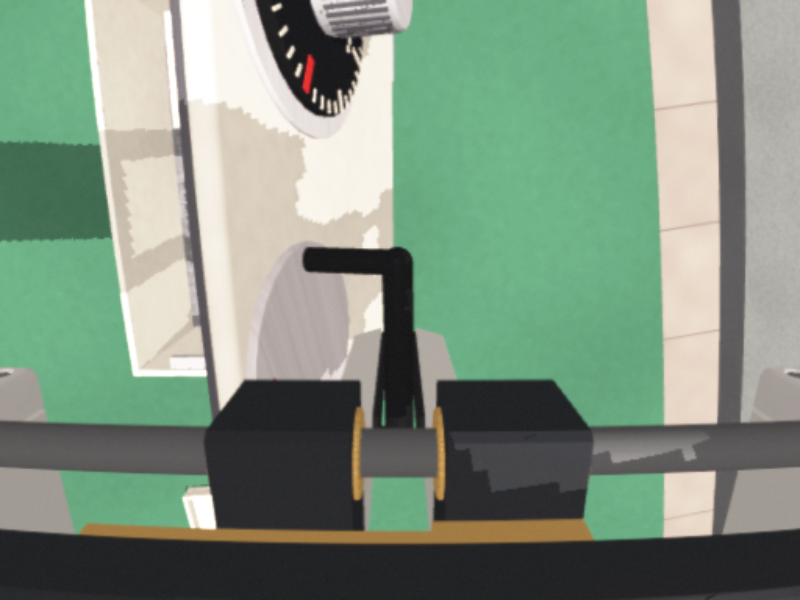

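```bash
python3 -m crank '[[[0.35,0,0,0,0,0,0],[0.35,0,0,0,0,0,0],[0.35,0,0,0,0,0,0],[0.35,0,0,0,0,0,0]]]'
python3 - <<'E'
from dial import *
togo([.512,.0265,.159])
E
python3 -m crank '[[[0.35,0,0,-0.3,0,0,0],[0.35,0,0,-0.5,0,0,0],[0.35,0,0,-0.8,0,0,0],[0.35,0,0,-0.8,0,0,0],[0.35,0,0,-0.6,0,0,0],[0.35,0,0,0,0,0,0]]]'
python3 - <<'E'
from dial import *
togo([.512,.0265,.159])
p=get_image("scene");cv2.imwrite("pics/s14.png",cv2.resize(p["color"][:,:,::-1],(800,600)))
R=np.array(p["R"]);t=np.array(p["t"])
for k in("lid_front","safe_hinge","sharps","disinfectant","tray"):
  for q in place_of(k,p)[:1]: print(k,q["score"],R.T@(np.array(q["position"])-t))
E
```

```text
time: 19.52
eef_pos: [0.6739, -0.0007, 0.2733]
orientation: [[0.166, 0.986, 0.0], [0.986, -0.166, 0.0], [0.0, 0.0, -1.0]]
ft_force: [0.5, 0.0, 0.9]
grip_width: 0.0307
pos [ 0.6739 -0.0007  0.2733] units [-1.000e-03 -2.736e+00  1.904e+00] yawx 80.46 z [ 2.e-04  2.e-04 -1.e+00] F [0.5 0.  0.9] M [-0.08  0.07 -0.03] w 0.0307 j [-9.7 14.6 81.5  0.  83.9 -0.1] t 19.525
time: 20.27
eef_pos: [0.6745, -0.0009, 0.4589]
orientation: [[0.166, 0.986, 0.009], [0.986, -0.166, -0.001], [0.0, 0.009, -1.0]]
ft_force: [0.2, -0.1, 0.9]
grip_width: 0.0305
pos [ 0.6745 -0.0009  0.4589] units [ 0.    -2.791  4.973] yawx 80.46 z [ 0.0088 -0.0014 -1.    ] F [ 0.2 -0.1  0.9] M [-0.13  0.08  0.02] w 0.0305 j [-9.700e+00  1.280e+01  6.500e+01  0.000e+00  1.017e+02 -1.000e-01] t 20.275
lid_front 0.66 [0.62935213 0.07879716 0.32206842]
sharps 0.58 [ 0.58024494  0.33132168 -0.00452376]
disinfectant 0.93 [ 0.58009405 -0.15050558  0.00103306]
tray 0.86 [ 0.48165254 -0.29486421 -0.00071868]
```

View pics/s14.png

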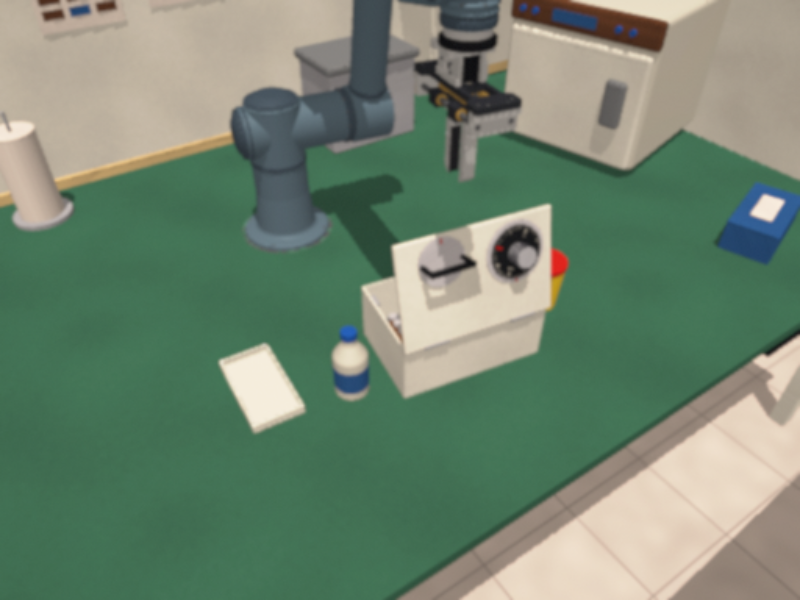

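```bash
python3 -m crank '[[[0.35,0,0,0,0,0,0],[0.35,0,0,0,0,0,0],[0.35,0,0,0,0,0,0],[0.35,0,0,0,0,0,0]]]'
python3 - <<'E'
from dial import *
p=get_image("top");R=np.array(p["R"]);t=np.array(p["t"])
for k in("lid_front","sharps","disinfectant","tray"):
  for q in place_of(k,p)[:1]: print(k,q["score"],R.T@(np.array(q["position"])-t))
p=get_image("scene");R=np.array(p["R"]);t=np.array(p["t"])
for q in place_of("lid_front",p)[:1]: print(q["score"],R.T@(np.array(q["position"])-t))
print(finish_job())
E
```

```text
time: 21.08
eef_pos: [0.6738, -0.0008, 0.4533]
orientation: [[0.166, 0.986, 0.0], [0.986, -0.166, -0.0], [-0.0, 0.0, -1.0]]
ft_force: [-0.4, 0.1, -0.2]
grip_width: 0.0305
lid_front 0.73 [0.63323371 0.08041314 0.32486469]
sharps 0.55 [ 0.58498978  0.33300205 -0.00485404]
disinfectant 0.88 [ 5.77221693e-01 -1.43009433e-01 -3.44804837e-04]
tray 0.77 [ 0.48297847 -0.29216157 -0.00401955]
0.62 [0.62892405 0.07753149 0.32367927]
the job is handed in; nothing more can be done
None
```

The safe is unlocked and its lid stands open at about 1.3 rad (75–76°). The job was handed in at about 21 s, with no verdict reported.

- **Dial:** it started at about 18.5. I turned it left to 31.0, right to 22.0 and left to 27.0. The wrist camera and the tool's turn agreed to within about 0.2 division at each stop. After I let go, the dial read 27.04.
- **Bolt and lid:** I turned the handle through 69° to its stop, and the lid then lifted past its locked limit, so the bolt must have been drawn. I swung it up by the handle, opened the fingers only part way so as not to knock the lid, and moved straight up. Between two looks about 0.8 s apart, the lid's front edge stayed put to within about 2 mm.
- **Surroundings:** the sharps bin, bottle and tray measured within a few millimetres of where they started, and all looked upright. The gripper is clear above the lid, touching nothing, and the force reading is about zero.
- **Disagreements:** the safe's fitted position and the dial centre seen in the pictures differed by about 2 mm. When I gripped the handle, the tool sat about 3 mm higher than planned. Neither affected the result.

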